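# Knock out a seized castor axle with a drift punch and take the worn wheel off

## Robot

A 6-joint arm with a two-finger parallel gripper is mounted at the origin on the work surface. World frame = base frame: x ahead of the robot, y to its left, z up, the work surface at z = 0. Lengths are in m, angles in rad, forces in N, time in s.
With the tool pointing down it reaches from about 0.425 to 1.125 m from the base axis. Payload 14.9 kg.
Tool frame: the origin (TCP) lies between the finger pads; the fingertips stand ahead of it and the grasp point (between the pads) lies 3 mm ahead of it (bot.tcp_to_tips is the y of the fingertips in the tool frame, in m); y points along the fingers, x is the direction in which the jaws open and shut, and the axes are right-handed (so a half turn about y gives the same grasp; the last joint's range is limited). The gripper opens to 91 mm and grips with 3 to 60 N. Pads are 32 mm wide; open, the fingers measure 118 mm over their backs; the gripper's body (76 mm by 178 mm) begins 60 mm behind the grasp point.
Start: joints at [1.214, 0.379, 1.734, -0, 1.028, -0.033], TCP at [0.223, 0.664, 0.236] pointing down, gripper open.
Joint ranges: [-2.77, 2.77], [-0.74, 2.19], [0, 2.66], [-1.06, 4.2], [0.31, 2.87], [-3.08, 3.08]. Speed limits (rad/s): [1.89, 1.89, 2.39, 3.14, 3.14, 3.14].

## Interface

Orientations are given as a rotation vector (axis times angle).
In Python, from station import monitor, grab_frame, bot, nets gives the robot as it stands. The module is installed in compiled form; this text tells all that it offers.
- The arm moves only by the shell command python3 -m inch 'ROWS' [FORCE]. ROWS is JSON, a list that holds one entry, the list of rows, each a list of 5 numbers: the opening, from -1 (shut) to 1 (fully open), then the shift along the tool's x, y, z in units of 0.6 m (1.0 is 0.6 m), then the turn about the tool's y in units of 30 degrees (1.0 is 30 degrees). A call has 1 to 10 rows; each row is the pose to reach, as a shift and turn from the pose commanded when the call began, along the tool's axes at that moment; what a row does not reach only later rows make up. A row lasts 1/10 s, in which the tool goes at most 50 mm and 8.59 degrees, less where a joint would pass 70% of its speed; a pose out of reach is approached as far as the arm can. A call with a number of a shift or a turn outside -1 to 1 is refused whole. A call with a gripper value outside its range is refused whole. The fingers move at their own pace and stop on an object; FORCE is the grip in N (left out, the last holds). Time passes only in rows, so rows that repeat a pose let the fingers close. It gives the time, the measured TCP pose, the force and the opening at its end, in the units of the state.
- monitor.get_state(): the state, without advancing time (a new reading comes with each control period).
- grab_frame(name): name is "side" or "top"; returns a dict with "pixels" (400x640x3 uint8, blue, green, red), "z_map" (400x640 float32, m along the optical axis (not along the pixel's ray), 0 where there is no reading), "vfov" (degrees; the focal length in pixels is half the picture's height over the tangent of half this angle, whatever the lens; pixels are square), "cx", "cy" (the principal point, pixels), "T" (4x4, takes a point from camera to world coordinates). Camera axes: x right, y down, z forward; pixel columns grow to the right and rows downward; lengths in m; the calibration is good to about 2 mm. A picture is of the moment at which its call begins.
- bot.close_job(): hands the job in, once; it reports no verdict.
Trained networks look in the newest picture that a camera, given by its name, has taken for a name from the list of things; names that differ only in an ending like _2 or _b are one class to them, and where a whole thing is asked for, a point or a joint stands for the part that bears it (a point fixed in the world has none). Each returns a list of dicts, best first, with "score" (0 to 1); they miss things now and then, are a little off and sometimes report something else, mostly with a low value. They report only what shows in the picture. A call takes as long as a camera call. They do not tell look-alikes from the thing itself.
- nets.boxes_of(camera, query): "point" ([x, y, z] in m, in world coordinates, good to about 4 mm: the middle of the surface that is visible of it).
The state is a dict: "time_s": time; "q": joint angles; "qvel": joint speeds; "tau": joint torques, N m; "position": TCP position; "ee_rot": TCP orientation; "wrist_force": force on the tool from outside, world axes, zero at the start; "moment": the same for the moment, N m; "finger_gap": opening from 0.0 (shut) to 1.0 (fully open).
Only numpy, scipy, OpenCV 4.12 (cv2) and the standard library are available. Lean on these libraries where they do the work, as an engineer would, in place of code of your own. Each camera call takes 0.05 s, during which the arm holds its last target. There are 200 camera calls.

## Task

Use the drift punch to push the seized brass axle pin out of the upturned castor fork, from its plain end, so that it drops into the yellow catch tray; do not touch the pin with the gripper. Lift the freed wheel out of the fork and put it in the grey tray, and put the punch back in its wooden rest. Leave the paint tin, the hammer and the tape roll where they are.

Things in the scene. Friction and masses are not known exactly. Their poses are not given: they have to be found in the camera images.
- vise: Small blue drill-press vise, fixed, gripping an upturned steel castor fork. Origin: centre of its underside, on the bench. Its y axis is the axle's direction: the pin is driven towards +y, away from its plain end. 54 wide (y -27 to 27), x from -110 (screw) to 90, jaws 48 high. The wheel stands between the fork's ears on two rubber wedges, so it stays put once the pin is out.
- axle_center (a point): Point on the axle axis midway between the two fork ears, 110 above the bench; axes as the vise's. Ears: plates 10 thick (y -27 to -17 and 17 to 27), 40 wide (x), tops 14 above the axis, each with a 15 bore. The pin is rusted into both bores: it takes about 10 to 18 N to push at first, 5 to 11 N after the first 15, and stays where it is left until out of both.
- pin: Brass axle pin, 90 g: plain shank 14 in diameter, head 22 in diameter, 6 thick. Origin on its axis; y axis towards the head. Plain end at y = -31, head from 27 to 33. At the start its origin is at axle_center: the plain end stands 4 proud of the first ear, the head bears on the outer face of the second. It falls free after 53 to 58 of travel, when its plain end leaves the second ear.
- pin_tail (a point): Centre of the pin's plain end face, where the punch must press.
- wheel: Worn castor wheel, black tyre, orange hub: 100 in diameter, 30 thick, 17 bore, about 0.3 kg. Origin at its centre; y axis along its axle. It stands upright in the fork with 2 to spare each side; its top is 50 above the axle axis and 36 above the ears, and can be pinched there across its thickness. Locked in until the pin and the punch are out of it.
- catch_tray: Yellow-walled steel tray fixed beside the vise under the pin's headed end: 130 (x) by 150 (y), walls 42 high, with a bright chute on the vise side down which the pin slides. Origin: centre of the underside; axes as the vise's.
- punch: Drift punch, 150 g, 195 long: red round body 14 in diameter, then a bright steel shank 8 in diameter, 85 long. Origin on its axis at the place to grip, near its balance point; y axis towards the tip. Tail at y = -65, shoulder (start of the shank) at 45, tip at 130. It lies level in the rest and overhangs it at both ends.
- punch_tip (a point): Centre of the punch's tip face, 130 from the punch's origin.
- punch_rest: Wooden rest, fixed: base 70 (x) by 130 (y) by 8 high, two V blocks 12 thick centred at y = -48 and 36, Vs about 50 wide at the top, tops 60 above the bench; 72 free between them for fingers. Origin: centre of underside. A punch home in it has its origin 45 above the rest's, lengthwise within about 20, axis along y, tip to +y.
- wheel_tray: Grey open plastic tray, fixed, 160 by 160 outside, walls 4 thick and 35 high. Origin: centre of the underside. Where the wheel goes, standing or lying.
- paint_tin: Red paint tin, 80 in diameter, 100 high. Bystander. Origin: centre of the underside.
- hammer: Hammer with a wooden handle, 260 long, lying on the bench. Bystander. Origin under the middle of its length.
- tape_roll: Roll of masking tape lying flat, 90 in diameter, 25 high. Bystander. Origin: centre of the underside.
Things that resemble listed ones, but are neither listed nor needed, are in the scene too. There is more than one size of the punch; the one meant has the size given above.

How it is judged:
On the way, in this order (a step that is already met when the one before it is completed fails the run):
1. the punch pushes the pin at least 10 mm along its bore (y of pin in the frame of axle_center between 0.01 and 0.06 m and contact force between punch and pin above 1 N), for 0.1 s.
2. the pin drops into the catch tray (x of pin in the frame of catch_tray between -0.06 and 0.06 m and y of pin in the frame of catch_tray between -0.072 and 0.072 m and z of pin in the frame of catch_tray below 0.045 m), for 0.1 s.
3. the wheel is lifted out of the fork (z of wheel in the frame of axle_center above 0.06 m), for 0.1 s.
At the end, for the whole second after the job is handed in: Pin in the catch tray (under 45 mm up); wheel in the grey tray (centre within 65 mm of the tray's along each side, under 75 mm up); punch in both Vs of its rest (within 10 mm sideways, -20 to +30 lengthwise, 39 to 52 up, 0.15 rad, tip to the rest's +y); all three at rest (all of step 2 and x of wheel in the frame of wheel_tray between -0.065 and 0.065 m and y of wheel in the frame of wheel_tray between -0.065 and 0.065 m and z of wheel in the frame of wheel_tray below 0.075 m and x of punch in the frame of punch_rest between -0.01 and 0.01 m and y of punch in the frame of punch_rest between -0.02 and 0.03 m and z of punch in the frame of punch_rest between 0.039 and 0.052 m and angle between the y axis of punch and the y axis of punch_rest, either way round below 0.15 rad and linear speed of each of pin, wheel, punch below 0.03 m/s and y of punch_tip in the frame of punch_rest above 0.1 m); the robot touches nothing.
It fails at once if the gripper touches the pin (contact force between the fingers and pin above 0.5 N).
It fails at once if the paint tin is pushed more than 30 mm (distance of paint_tin from where it was at the start of the episode above 0.03 m).
It fails at once if the hammer is pushed more than 30 mm (distance of hammer from where it was at the start of the episode above 0.03 m).
It fails at once if the tape roll is pushed more than 30 mm (distance of tape_roll from where it was at the start of the episode above 0.03 m).
It also fails if it takes over 72 s, if anything falls off the work surface, if the arm or the gripper's body presses on something with over 40 N, if the wrist force passes 120 N, or if a joint passes its speed limit or range.

## Working session

There is one attempt and no reset: what is moved stays moved. The work goes in short steps, Python scripts to look and compute and a shell command to move; the robot and the scene stay as the last step left them, time stands still between calls to the robot, and variables do not carry over. Pictures are saved under pics/ and viewed, about 8 in all and at most 12, crops included, and the job is handed in when it is done.

```bash
mkdir -p pics
cat > h.py <<'E'
import numpy as np, cv2
from station import monitor, grab_frame, bot, nets
def K(f):
    h=f["pixels"].shape[0]; return h/2/np.tan(np.radians(f["vfov"])/2)
def cloud(f):
    z=f["z_map"]; fl=K(f); v,u=np.mgrid[:z.shape[0],:z.shape[1]]
    P=np.stack([(u-f["cx"])/fl*z,(v-f["cy"])/fl*z,z],-1)
    W=P@f["T"][:3,:3].T+f["T"][:3,3]; W[z==0]=np.nan; return W
def proj(f,p):
    c=np.linalg.inv(f["T"])@np.r_[p,1]; fl=K(f); return (c[0]/c[2]*fl+f["cx"],c[1]/c[2]*fl+f["cy"])
E
python3 - <<'E'
from h import *
for c in ("top","side"):
    f=grab_frame(c); cv2.imwrite(f"pics/{c}0.png",f["pixels"]); np.save(c+"0.npy",f,allow_pickle=True)
    print(c,f["vfov"],f["T"].round(3).tolist())
    for q in ["vise","pin","pin_tail","wheel","catch_tray","punch","punch_tip","punch_rest","wheel_tray","paint_tin","hammer","tape_roll"]:
        print(q,[(np.round(d["point"],3).tolist(),round(d["score"],2),np.round(proj(f,d["point"])).tolist()) for d in nets.boxes_of(c,q)][:4])
s=monitor.get_state(); print(s, bot.tcp_to_tips)
E
```

```text
top 44.882316965632036 [[-0.015, -0.996, 0.085, 0.405], [-1.0, 0.014, -0.009, -0.004], [0.008, -0.085, -0.996, 1.414], [0.0, 0.0, 0.0, 1.0]]
vise [([0.513, 0.011, 0.046], 0.66, [307.0, 198.0])]
pin [([0.514, 0.012, 0.044], 0.5, [307.0, 198.0])]
pin_tail []
wheel [([0.55, 0.018, 0.154], 0.66, [304.0, 181.0]), ([0.504, -0.334, 0.012], 0.45, [426.0, 200.0])]
catch_tray [([0.535, 0.127, 0.004], 0.96, [267.0, 192.0])]
punch [([0.535, -0.15, 0.004], 0.66, [362.0, 191.0])]
punch_tip [([0.515, -0.324, 0.046], 0.66, [425.0, 196.0]), ([0.331, -0.314, 0.009], 0.41, [421.0, 260.0])]
punch_rest [([0.503, -0.336, 0.009], 0.82, [426.0, 201.0]), ([0.722, 0.01, 0.025], 0.17, [307.0, 127.0])]
wheel_tray [([0.433, 0.34, 0.004], 0.57, [194.0, 228.0])]
paint_tin [([0.726, 0.295, 0.1], 0.63, [203.0, 121.0])]
hammer [([0.703, -0.303, 0.022], 0.58, [414.0, 132.0])]
tape_roll [([0.72, 0.012, 0.029], 0.81, [306.0, 128.0]), ([0.513, 0.009, 0.045], 0.53, [308.0, 198.0])]
side 54.81592612449042 [[0.8, -0.427, 0.422, 0.119], [-0.6, -0.576, 0.554, -0.515], [0.007, -0.697, -0.717, 0.782], [0.0, 0.0, 0.0, 1.0]]
vise
[... 858 characters left out ...]

tape_roll [([0.716, 0.003, 0.019], 0.58, [382.0, 192.0])]
{'time_s': 1.3, 'q': array([ 1.21368535e+00,  3.78909634e-01,  1.73419067e+00, -3.07628660e-05,
        1.02846963e+00, -3.32926326e-02]), 'qvel': array([ 0.00110003,  0.00018269,  0.00313262, -0.00070146, -0.00057703,
        0.00042382]), 'tau': array([-1.65085567e-03, -7.63697577e+01, -4.34755898e+01,  6.51462539e-02,
        3.87935364e-02,  7.03608734e-06]), 'position': array([0.22274754, 0.66364032, 0.23592964]), 'ee_rot': array([-1.34517135, -0.96747144,  0.96741588]), 'wrist_force': array([ 0.04205591, -0.5526547 , -0.1687009 ]), 'moment': array([-0.01798058, -0.01539256, -0.01353054]), 'finger_gap': 0.9956329115870826} 0.022
```

View pics/top0.png

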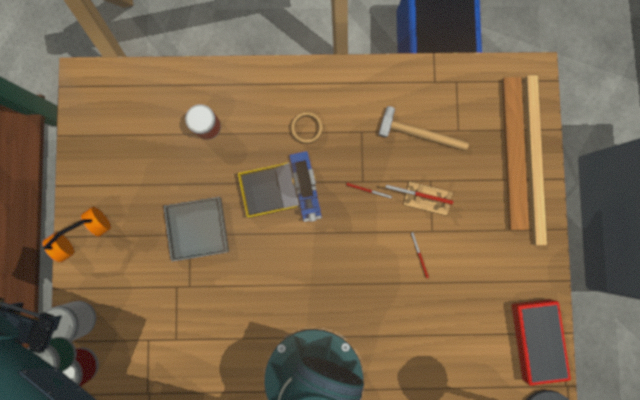

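View pics/side0.png

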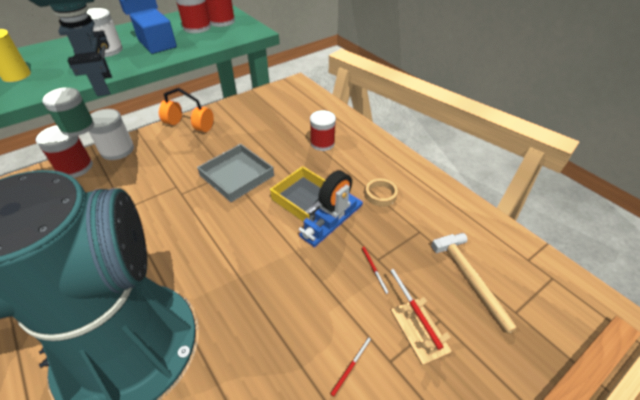

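Candidates for the punch (top picture): the one in the rest at (428,195), a small one on the bench at (369,190), and another at (419,255). By the description it is the one in the rest. I'll check its length and measure the poses.

Run:
```python
from h import *
Fs={c:np.load(c+"0.npy",allow_pickle=True).item() for c in("top","side")}
C=[];B=[]
for c,f in Fs.items():
    W=cloud(f); C.append(W.reshape(-1,3)); B.append(f["pixels"].reshape(-1,3).astype(int))
n0=len(C[0]); src=np.r_[np.zeros(n0),np.ones(len(C[1]))]
C=np.concatenate(C);B=np.concatenate(B)
red=(B[:,2]>120)&(B[:,1]<75)&(B[:,0]<80)
blue=(B[:,0]>100)&(B[:,2]<80)
yel=(B[:,2]>140)&(B[:,1]>120)&(B[:,0]<60)
def box(m,x0,x1,y0,y1,z0,z1): return m&(C[:,0]>x0)&(C[:,0]<x1)&(C[:,1]>y0)&(C[:,1]<y1)&(C[:,2]>z0)&(C[:,2]<z1)
T=np.ones(len(C),bool)
def line(P):
    m=P.mean(0); d=np.linalg.svd(P-m,full_matrices=False)[2][0]; d*=np.sign(d[1]); t=(P-m)@d
    return m.round(4),d.round(4),round(t.min(),3),round(t.max(),3),len(P)
for s in(0,1):
    print("src",s)
    S=src==s
    print("table",np.nanmedian(C[box(S,.3,.4,-.2,-.1,-.03,.03)][:,2]))
    print("red rest",line(C[box(red&S,.4,.6,-.5,-.2,.03,.07)]))
    sh=box(S,.48,.58,-.345,-.16,.035,.07); print("rest punch+shank",line(C[sh]))
    print("rest wood",line(C[box(S,.4,.6,-.5,-.2,.005,.012)]))
    for n,m in(("blue",blue),("yel",yel)):
        P=C[box(m&S,.35,.7,-.15,.3,.01,.2)]
        if len(P)>10:
            r=cv2.minAreaRect(P[:,:2].astype(np.float32)); print(n,r,len(P),P[:,2].max())
    P=C[box(S&~red,.45,.65,-.08,.1,.13,.2)]; print("wheel top",line(P),P[:,2].max())
    P=C[box(S,.45,.65,-.08,.1,.10,.2)]; print("ears+",line(P))
for nm,(u0,u1,v0,v1) in {"side":(290,440,160,350)}.items():
    f=Fs[nm]; cv2.imwrite("pics/c1.png",cv2.resize(f["pixels"][v0:v1,u0:u1],None,fx=4.2/1.35,fy=4.2/1.35,interpolation=cv2.INTER_CUBIC))
    np.set_printoptions(suppress=True)
```

```text
src 0
table 0.00014993185024092526
red rest (array([ 0.5086, -0.3475,  0.0515]), array([0.2439, 0.9697, 0.0124]), np.float64(-0.053), np.float64(0.053), 131)
rest punch+shank (array([ 0.523 , -0.293 ,  0.0497]), array([ 0.2562,  0.9662, -0.0266]), np.float64(-0.054), np.float64(0.083), 243)
rest wood (array([ 0.5068, -0.3412,  0.0076]), array([0.0825, 0.9966, 0.0028]), np.float64(-0.161), np.float64(0.142), 888)
blue ((0.5560276508331299, 0.017213068902492523), (0.18469640612602234, 0.047789230942726135), 10.841299057006836) 317 0.12303201921414542
yel ((0.5385189652442932, 0.13027037680149078), (0.1311226189136505, 0.13424359261989594), 12.079005241394043) 187 0.04980010291976611
wheel top (array([0.5584, 0.0188, 0.1508]), array([0.9802, 0.1957, 0.0294]), np.float64(-0.045), np.float64(0.047), 385) 0.16401156872364298
ears+ (array([0.5569, 0.0191, 0.1416]), array([0.9726, 0.2002, 0.1184]), np.float64(-0.05), np.float64(0.049), 567)
src 1
table -0.0009738790963036426
red rest (array([ 0.5036, -0.3514,  0.05  ]), array([0.255 , 0.9669, 0.0024]), np.float64(-0.051), np.float64(0.058), 245)
rest punch+shank (array([ 0.5198, -0.2961,  0.0485]), array([ 0.2554,  0.9664, -0.0282]), np.float64(-0.052), np.float64(0.085), 421)
rest wood (array([ 0.4985, -0.3427,  0.0073]), array([ 0.142 ,  0.9899, -0.0011]), np.float64(-0.064), np.float64(0.143), 1246)
blue ((0.5457108616828918, 0.014110684394836426), (0.19598540663719177, 0.05439020320773125), 11.156253814697266) 772 0.051925282052516786
yel ((0.5352709293365479, 0.12347805500030518), (0.13054196536540985, 0.14547261595726013), 11.384315490722656) 651 0.04460604034996152
wheel top (array([0.5483, 0.0117, 0.1469]), array([0.9869, 0.0999, 0.1266]), np.float64(-0.037), np.float64(0.049), 437) 0.15931267945829897
ears+ (array([0.5469, 0.0068, 0.1332]), array([0.9793, 0.0674, 0.1907]), np.float64(-0.043), np.float64(0.057), 809)
```

View pics/c1.png

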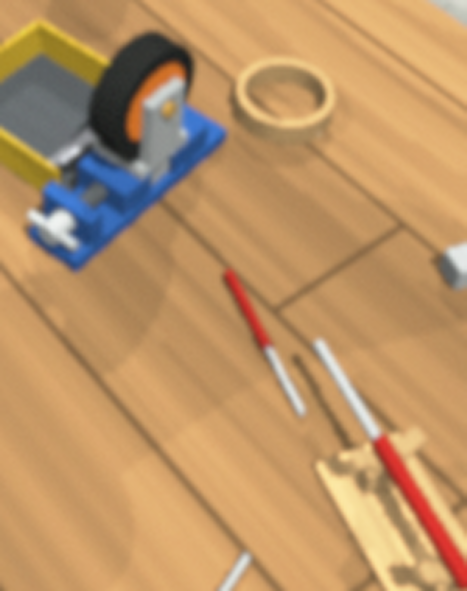

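Crop shows: the long punch lies in the rest (tip crop (318,343), shoulder (380,438)); its length matches 195 mm. The brass plain end of the pin is at crop (168,107), facing the rest side. Now plan the reach.

```bash
cat >> h.py <<'E'
from scipy.spatial.transform import Rotation as Ro
def plan(p,yaw=None,s=None):
    s=s or monitor.get_state(); R=Ro.from_rotvec(s["ee_rot"]).as_matrix()
    d=R.T@(np.array(p)-s["position"])/0.6
    y0=np.degrees(np.arctan2(R[1,0],R[0,0])); t=0
    if yaw is not None: t=-((yaw-y0+90)%180-90)/30   # tool y down: + turn = -yaw
    print("tool yaw",y0.round(2),"down",R[:,1].round(3),"shift",d.round(4),"turn",round(t,3),"q",s["q"].round(2),"t",round(s["time_s"],1),"F",s["wrist_force"].round(1),"gap",round(s["finger_gap"],3))
    return d,t
E
python3 - <<'E'
from h import *
plan([.51,-.338,.16],-14.6)
plan([.51,0,.3],-14.6)
f=np.load("side0.npy",allow_pickle=True).item(); W=cloud(f); P=f["pixels"].astype(int)
for v in range(190,199): print(v,[tuple(P[v,u]) for u in range(340,350)])
print(W[192:198,341:348].round(4).tolist())
E
```

```text
tool yaw 71.45 down [ 0.  0. -1.] shift [-1.4303  0.1265 -0.985 ] turn 2.868 q [ 1.21  0.38  1.73 -0.    1.03 -0.03] t 1.3 F [ 0.  -0.6 -0.2] gap 0.996
tool yaw 71.45 down [ 0.  0. -1.] shift [-0.8963 -0.1068 -0.8058] turn 2.868 q [ 1.21  0.38  1.73 -0.    1.03 -0.03] t 1.3 F [ 0.  -0.6 -0.2] gap 0.996
190 [(np.int64(188), np.int64(195), np.int64(202)), (np.int64(202), np.int64(206), np.int64(204)), (np.int64(203), np.int64(207), np.int64(201)), (np.int64(195), np.int64(198), np.int64(193)), (np.int64(180), np.int64(183), np.int64(179)), (np.int64(165), np.int64(166), np.int64(164)), (np.int64(155), np.int64(157), np.int64(153)), (np.int64(147), np.int64(149), np.int64(145)), (np.int64(133), np.int64(135), np.int64(132)), (np.int64(97), np.int64(105), np.int64(109))]
191 [(np.int64(203), np.int64(206), np.int64(204)), (np.int64(203), np.int64(205), np.int64(200)), (np.int64(192), np.int64(196), np.int64(191)), (np.int64(173), np.int64(180), np.int64(180)), (np.int64(153), np.int64(162), np.int64(166)), (np.int64(142), np.int64(148), np.int64(151)), (np.int64(141), np.int64(146), np.i
[... 3886 characters left out ...]
 [0.5614, -0.0087, 0.1136], [0.5628, -0.0108, 0.1145], [0.5662, -0.0107, 0.1124], [0.5689, -0.0114, 0.1114], [0.5788, -0.004, 0.0996]], [[0.5542, -0.0098, 0.1154], [0.5591, -0.0078, 0.1108], [0.5603, -0.0102, 0.112], [0.5606, -0.0135, 0.1146], [0.5674, -0.0096, 0.1073], [0.5686, -0.012, 0.1086], [0.5782, -0.0049, 0.0971]], [[0.5535, -0.0108, 0.1132], [0.5574, -0.0101, 0.1102], [0.5574, -0.0137, 0.1131], [0.5632, -0.0109, 0.1074], [0.5655, -0.012, 0.1069], [0.5736, -0.0066, 0.0977], [0.5787, -0.0046, 0.093]], [[0.5543, -0.01, 0.1085], [0.5587, -0.0087, 0.1048], [0.559, -0.0122, 0.1075], [0.561, -0.0135, 0.1074], [0.5704, -0.0066, 0.0961], [0.5727, -0.0079, 0.0958], [0.5795, -0.0041, 0.0885]]]
```

```bash
python3 -m inch '[[[1,-0.55,-0.1,-0.55,1],[1,-0.55,-0.1,-0.55,1],[1,-0.55,-0.1,-0.55,1],[1,-0.55,-0.1,-0.55,1],[1,-0.55,-0.1,-0.55,1],[1,-0.55,-0.1,-0.55,1],[1,-0.55,-0.1,-0.55,1],[1,-0.55,-0.1,-0.55,1],[1,-0.55,-0.1,-0.55,1],[1,-0.55,-0.1,-0.55,1]]]' 40
python3 - <<'E'
from h import *
plan([.51,-.338,.2],-14.6)
f=np.load("side0.npy",allow_pickle=True).item()
r=f["T"][:3,:3]@np.array([(343.6-f["cx"])/K(f),(194.6-f["cy"])/K(f),1]);o=f["T"][:3,3]
print("pin tail",o+r*(.110-o[2])/r[2])
E
```

```text
time_s: 2.3
position: [0.4318, 0.243, 0.2968]
ee_rot: [-1.496, -0.565, 0.563]
wrist_force: [0.2, 0.5, 0.1]
finger_gap: 0.998
tool yaw 41.33 down [ 0.001  0.    -1.   ] shift [-0.5418  0.1613 -0.813 ] turn 1.864 q [ 0.47 -0.03  2.1  -0.    1.07 -0.26] t 2.3 F [0.2 0.5 0.1] gap 0.998
pin tail [ 0.56373067 -0.00843908  0.11      ]
```

```bash
python3 -m inch '[[[1,-0.4,0,-0.7,1],[1,-0.4,0,-0.7,1],[1,-0.4,0,-0.7,1],[1,-0.4,0,-0.7,1],[1,-0.4,0,-0.7,1],[1,-0.4,0,-0.7,1],[1,-0.4,0,-0.7,1],[1,-0.4,0,-0.7,1],[1,-0.4,0,-0.7,1],[1,-0.4,0,-0.7,1]]]'
python3 - <<'E'
from h import *
plan([.51,-.338,.16],-14.6)
E
```

```text
time_s: 3.3
position: [0.5289, -0.2309, 0.2961]
ee_rot: [-1.566, -0.156, 0.155]
wrist_force: [-0.6, -0.3, -0.3]
finger_gap: 1.002
tool yaw 11.36 down [ 0.001 -0.    -1.   ] shift [-0.0662  0.2269 -0.1686] turn 0.865 q [-0.45  0.12  1.95 -0.    1.08 -0.65] t 3.3 F [-0.6 -0.3 -0.3] gap 1.002
```

```bash
python3 -m inch '[[[1,-0.066,0.1,-0.169,0.86],[1,-0.066,0.2,-0.169,0.86],[1,-0.066,0.227,-0.169,0.86],[1,-0.066,0.227,-0.169,0.86],[1,-0.066,0.227,-0.169,0.86],[1,-0.066,0.227,-0.169,0.86]]]'
python3 - <<'E'
from h import *
plan([.51,-.338,.048],-14.6)
f=grab_frame("side"); u,v=map(int,proj(f,[.51,-.338,.06])); print(u,v)
c=f["pixels"][v-110:v+80,u-110:u+110]; cv2.imwrite("pics/s1.png",cv2.resize(c,None,fx=3,fy=3,interpolation=cv2.INTER_CUBIC))
E
```

```text
time_s: 3.9
position: [0.5101, -0.3351, 0.1602]
ee_rot: [-1.562, 0.197, -0.196]
wrist_force: [0.1, 0.4, 0.9]
finger_gap: 1.001
tool yaw -14.35 down [-0.  0. -1.] shift [ 0.0011  0.1869 -0.0048] turn 0.008 q [-0.62  0.34  1.95  0.    0.85 -0.37] t 3.9 F [0.1 0.4 0.9] gap 1.001
424 315
```

View pics/s1.png

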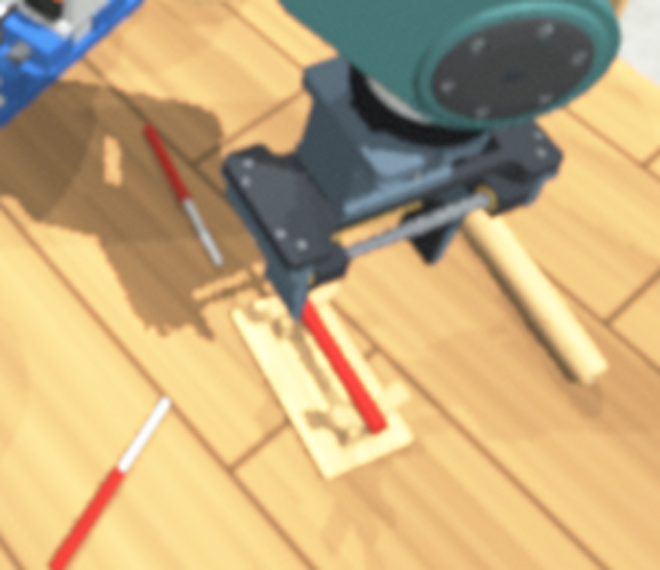

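Gripper straddles the punch above the rest (punch at picture (340,370)), and the hammer handle is well clear. Descend and grip.

```bash
python3 -m inch '[[[1,0.001,0.08,-0.005,0],[1,0.001,0.15,-0.005,0],[1,0.001,0.187,-0.005,0],[1,0.001,0.187,-0.005,0],[-1,0.001,0.187,-0.005,0],[-1,0.001,0.187,-0.005,0],[-1,0.001,0.187,-0.005,0],[-1,0.001,0.187,-0.005,0],[-1,0.001,0.187,-0.005,0],[-1,0.001,0.187,-0.005,0]]]' 55;  python3 - <<'E'
from h import *
plan([.51,-.338,.16],-14.6)
E
```

```text
time_s: 4.95
position: [0.5099, -0.3383, 0.0478]
ee_rot: [-1.562, 0.196, -0.197]
wrist_force: [1.8, 0.5, -0.1]
finger_gap: 0.501
tool yaw -14.36 down [ 0. -0. -1.] shift [ 1.00e-04 -1.87e-01  4.00e-04] turn 0.008 q [-0.62  0.52  1.96 -0.    0.66 -0.37] t 5.0 F [ 1.8  0.5 -0.1] gap 0.501
```

```bash
python3 -m inch '[[[-1,0,0,0,0],[-1,0,0,0,0],[-1,0,0,0,0],[-1,0,0,0,0],[-1,0,0,0,0],[-1,0,0,0,0],[-1,0,0,0,0]]]' 55
```

```text
time_s: 5.65
position: [0.5103, -0.3384, 0.0477]
ee_rot: [-1.562, 0.196, -0.198]
wrist_force: [4.1, -2.4, 1.1]
finger_gap: 0.144
```

```bash
python3 -m inch '[[[-1,0,-0.05,0,0],[-1,0,-0.12,0,0],[-1,0,-0.162,0.05,0],[-1,0.08,-0.162,0.282,-0.857],[-1,0.08,-0.162,0.282,-0.857],[-1,0.08,-0.162,0.282,-0.857],[-1,0.08,-0.162,0.282,-0.857],[-1,0.08,-0.162,0.282,-0.857],[-1,0.08,-0.162,0.282,-0.857],[-1,0.08,-0.162,0.282,-0.857]]]'
python3 - <<'E'
from h import *
plan([.51,-.338,.16],11.3)
for c in("side","top"):
    f=grab_frame(c); np.save(c+"1.npy",f,allow_pickle=True)
    u,v=map(int,proj(f,[.57,-.03,.11])); print(c,u,v)
    c0=f["pixels"][v-50:v+70,u-65:u+95]; cv2.imwrite(f"pics/{c}1.png",cv2.resize(c0,None,fx=4,fy=4,interpolation=cv2.INTER_CUBIC))
E
python3 -c "
import cv2,numpy as np
cv2.imwrite('pics/both1.png',cv2.resize(np.vstack([cv2.imread('pics/side1.png'),cv2.imread('pics/top1.png')]),None,fx=.62,fy=.62))"
```

```text
time_s: 6.65
position: [0.5975, -0.1871, 0.1445]
ee_rot: [-1.565, -0.154, 0.155]
wrist_force: [-0.6, -0.4, -2.3]
finger_gap: 0.141
tool yaw 11.25 down [-0.001  0.    -1.   ] shift [-0.1921 -0.0258 -0.2183] turn -0.002 q [-0.34  0.39  1.92 -0.    0.83 -0.54] t 6.7 F [-0.6 -0.4 -2.3] gap 0.141
side 351 198
top 321 175
```

View pics/both1.png

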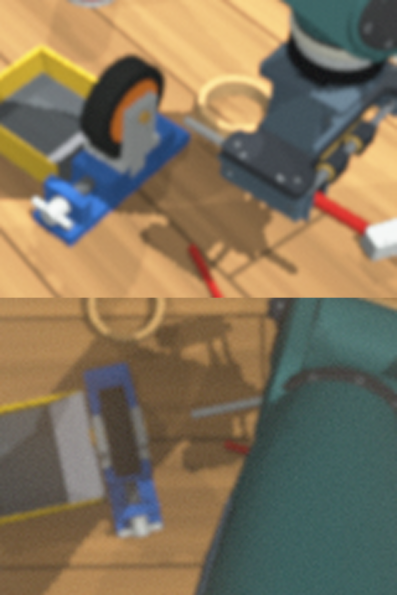

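Side: shank tip at about (310+…) just short of the ear, brass pin end visible at crop (145,115); top: the shank tip at crop (193,413) points to the ear. Next, fit the shank axis in both images.

```bash
cat > tip.py <<'E'
from h import *
import sys
def tip(tag,s):
    R=Ro.from_rotvec(s["ee_rot"]).as_matrix(); y=R[:,2]*np.sign(R[1,2]); g=s["position"]+R[:,1]*.003
    for c in("side","top"):
        f=np.load(c+tag+".npy",allow_pickle=True).item(); W=cloud(f).reshape(-1,3); px=f["pixels"].reshape(-1,3).astype(int)
        d=W-g; t=d@y; r=d-t[:,None]*y
        m=(np.linalg.norm(r,axis=1)<.02)&(t>.06)&(t<.16)
        P=r[m]; tt=t[m]
        lat=P@R[:,0]; up=P[:,2]
        for a,b in((.06,.085),(.085,.11),(.11,.135)):
            k=(tt>a)&(tt<b); print(c,a,"lat",np.median(lat[k]).round(4),"up",np.median(up[k]).round(4),k.sum())
        print("tmax",np.sort(tt)[-6:].round(4), "expected tip px",np.round(proj(f,g+.13*y),1))
        # image line: bright-shank centreline at columns across expected
        for q in(.07,.09,.11,.12):
            p0=np.array(proj(f,g+q*y)); p1=np.array(proj(f,g+(q+.01)*y)); n=p1-p0; n/=np.linalg.norm(n); n=np.array([-n[1],n[0]])
            o=np.arange(-8,8.1,.25); smp=cv2.remap(f["pixels"],(p0[0]+o*n[0]).astype(np.float32)[None],(p0[1]+o*n[1]).astype(np.float32)[None],cv2.INTER_LINEAR)[0].astype(int)
            w=smp[:,0]  # blue: grey steel vs brown wood
            h=w>(w.min()+w.max())/2; i=np.argmax(w); print("  ",q,"n",n.round(2),"off px",o[h].mean().round(2),"width",h.sum()*.25,"mm/px",round(1000*(np.linalg.inv(f["T"])@np.r_[g,1])[2]/K(f),2))
if __name__=="__main__":
    tip(sys.argv[1],monitor.get_state())
E
python3 tip.py 1
python3 - <<'E'
from h import *
f=np.load("side1.npy",allow_pickle=True).item(); P=f["pixels"].astype(int)
sub=P[185:206,334:353]; w=np.clip(sub[:,:,2]-sub[:,:,0]-45,0,None).astype(float)
n,l,st,ce=cv2.connectedComponentsWithStats((w>0).astype(np.uint8)); print(st.tolist(),ce.round(1).tolist())
E
```

```text
side 0.06 lat nan up nan 0
side 0.085 lat -0.0033 up 0.0019 31
side 0.11 lat -0.0032 up 0.0019 29
tmax [0.1268 0.128  0.1281 0.1288 0.1292 0.13  ] expected tip px [360.7 195.9]
   0.07 n [ 0.52 -0.86] off px 1.42 width 12.0 mm/px 2.19
   0.09 n [ 0.52 -0.86] off px 3.0 width 10.25 mm/px 2.19
   0.11 n [ 0.52 -0.86] off px 1.58 width 5.25 mm/px 2.19
   0.12 n [ 0.52 -0.86] off px -3.12 width 7.5 mm/px 2.19
top 0.06 lat 0.0001 up 0.0046 27
top 0.085 lat 0.0007 up 0.0042 28
top 0.11 lat 0.0006 up 0.0033 24
tmax [0.1264 0.1269 0.1277 0.1293 0.1295 0.13  ] expected tip px [332.9 172.7]
   0.07 n [-0.21 -0.98] off px 0.75 width 3.25 mm/px 2.66
   0.09 n [-0.21 -0.98] off px 0.88 width 3.5 mm/px 2.66
   0.11 n [-0.21 -0.98] off px 0.88 width 3.5 mm/px 2.66
   0.12 n [-0.21 -0.98] off px 0.88 width 3.5 mm/px 2.66
[[0, 0, 19, 21, 284], [0, 0, 12, 20, 75], [13, 0, 3, 1, 3], [16, 0, 3, 9, 23], [8, 8, 4, 4, 14]] [[9.8, 11.7], [3.1, 6.0], [14.0, 0.0], [17.2, 4.2], [9.7, 9.6]]
  return _methods._mean(a, axis=axis, dtype=dtype,
  ret = ret.dtype.type(ret / rcount)
```

Run:
```python
from h import *
s=monitor.get_state(); R=Ro.from_rotvec(s["ee_rot"]).as_matrix(); X=R[:,0]; Y=R[:,2]; g=s["position"]+R[:,1]*.003
tail=np.array([.565,-.008,.110]); ax=tail+.031*Y
d=tail-g; print("tail rel grasp lat,Y,z",d@X,d@Y,d[2])
for tag in "01":
  f=np.load("top"+tag+".npy",allow_pickle=True).item(); W=cloud(f)
  P=W.reshape(-1,3)-ax; lat=P@X; yy=P@Y; z=P[:,2]
  for nm,m in {"ears top":(abs(z-.014)<.006)&(abs(yy)<.032)&(abs(yy)>.012)&(abs(lat)<.05),"wheel":(z>.035)&(abs(yy)<.03)&(abs(lat)<.07)}.items():
    print(tag,nm,m.sum(),"lat pct",np.percentile(lat[m],[2,10,50,90,98]).round(4),"y",np.percentile(yy[m],[2,50,98]).round(4))
  for off in(-.022,.022):
    o=np.arange(-.04,.0401,.002); q=np.array([proj(f,ax+off*Y+a*X+[0,0,.014]) for a in o],np.float32)
    sm=cv2.remap(f["pixels"],q[None,:,0],q[None,:,1],cv2.INTER_LINEAR)[0]
    print(off,list(zip((o*1000).round().astype(int).tolist(),sm[:,1].tolist(),sm[:,2].tolist())))
  if tag=="1":
    o=np.arange(-.016,.0161,.002); q=np.array([proj(f,g+.11*Y+a*X) for a in o],np.float32)
    sm=cv2.remap(f["pixels"],q[None,:,0],q[None,:,1],cv2.INTER_LINEAR)[0]; print("shank",list(zip((o*1000).round().astype(int).tolist(),sm[:,0].tolist())))
  P2=W.reshape(-1,3)-g; 
f=np.load("side0.npy",allow_pickle=True).item(); P=cloud(f).reshape(-1,3)-ax; lat=P@X;yy=P@Y;z=P[:,2]
m=(abs(yy+.027)<.006)&(z>-.03)&(z<.006)&(abs(lat)<.04); print("near ear face",m.sum(),np.percentile(lat[m],[2,50,98]).round(4))
m=(abs(yy+.027)<.008)&(abs(lat)<.015)&(z>-.03)&(z<.03); print("ear top z",np.percentile(z[m],[90,98]),"face y",np.median(yy[m]))
```

```text
tail rel grasp lat,Y,z 0.0028371049173161176 0.18197582680418428 -0.03166203756889523
0 ears top 127 lat pct [-0.045  -0.0168 -0.0003  0.0164  0.0202] y [-0.0299  0.0138  0.0276]
0 wheel 292 lat pct [-0.0325 -0.0269 -0.001   0.0273  0.0333] y [-0.0178 -0.0035  0.0107]
-0.022 [(-40, 83, 73), (-38, 83, 76), (-36, 93, 89), (-34, 106, 106), (-32, 119, 120), (-30, 129, 131), (-28, 125, 128), (-26, 116, 119), (-24, 104, 108), (-22, 94, 99), (-20, 97, 101), (-18, 106, 109), (-16, 119, 120), (-14, 123, 124), (-12, 126, 128), (-10, 128, 131), (-8, 125, 128), (-6, 123, 126), (-4, 124, 128), (-2, 125, 130), (0, 128, 131), (2, 130, 131), (4, 129, 130), (6, 128, 131), (8, 126, 130), (10, 127, 130), (12, 129, 130), (14, 130, 130), (16, 128, 129), (18, 124, 126), (20, 119, 118), (22, 108, 106), (24, 97, 91), (26, 89, 77), (28, 85, 70), (30, 88, 72), (32, 89, 74), (34, 89, 74), (36, 86, 70), (38, 86, 70), (40, 87, 71)]
0.022 [(-40, 79, 88), (-38, 82, 91), (-36, 88, 96), (-34, 95, 103), (-32, 96, 106), (-30, 95, 105), (-28, 93, 102), (-26, 89, 98), (-24, 84, 96), (-22, 84, 96), (-20, 88, 98), (-18, 9
[... 1486 characters left out ...]
), (-12, 124, 129), (-10, 124, 133), (-8, 125, 136), (-6, 126, 138), (-4, 128, 140), (-2, 127, 142), (0, 128, 143), (2, 130, 145), (4, 131, 143), (6, 129, 141), (8, 126, 137), (10, 125, 135), (12, 124, 132), (14, 123, 130), (16, 122, 129), (18, 119, 128), (20, 113, 122), (22, 106, 114), (24, 98, 105), (26, 90, 99), (28, 87, 95), (30, 88, 94), (32, 90, 97), (34, 91, 98), (36, 91, 98), (38, 92, 99), (40, 90, 97)]
shank [(-16, 56), (-14, 54), (-12, 55), (-10, 57), (-8, 56), (-6, 63), (-4, 73), (-2, 87), (0, 104), (2, 110), (4, 105), (6, 91), (8, 72), (10, 61), (12, 55), (14, 54), (16, 60)]
near ear face 118 [-0.0227 -0.0106  0.018 ]
ear top z [0.01541843 0.02816558] face y -0.029986741430297496
```

```bash
python3 -m inch '[[[-1,0.004,0.052,0,0.0],[-1,0.004,0.052,0.03,0],[-1,0.004,0.052,0.06,0],[-1,0.004,0.052,0.065,0],[-1,0.004,0.052,0.065,0],[-1,0.004,0.052,0.065,0]]]'
python3 - <<'E'
from h import *
plan([.51,-.338,.16],11.3)
for c in("side","top"):
    f=grab_frame(c); np.save(c+"2.npy",f,allow_pickle=True)
    u,v=map(int,proj(f,[.565,-.03,.11])); 
    c0=f["pixels"][v-25:v+25,u-40:u+40]; cv2.imwrite(f"pics/{c}2.png",cv2.resize(c0,None,fx=6,fy=6,interpolation=cv2.INTER_CUBIC))
cv2.imwrite('pics/both2.png',np.vstack([cv2.imread('pics/side2.png'),cv2.imread('pics/top2.png')]))
E
```

```text
time_s: 7.35
position: [0.5935, -0.1476, 0.1144]
ee_rot: [-1.566, -0.157, 0.155]
wrist_force: [0.5, 0.5, -1.3]
finger_gap: 0.14
tool yaw 11.38 down [ 0.001 -0.    -1.   ] shift [-0.1989 -0.076  -0.2838] turn 0.003 q [-0.28  0.41  1.96 -0.    0.77 -0.48] t 7.3 F [ 0.5  0.5 -1.3] gap 0.14
```

View pics/both2.png

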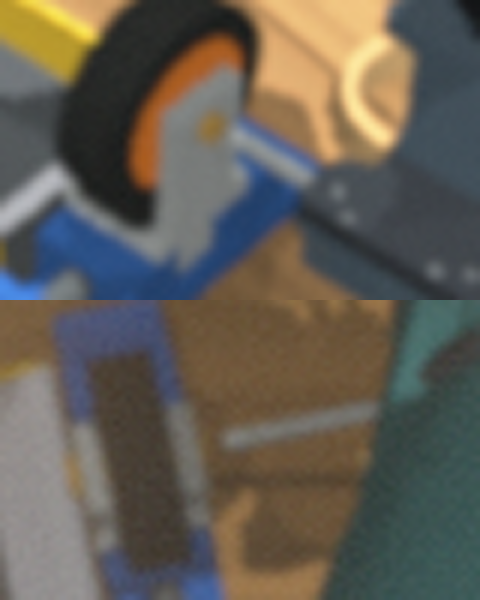

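Side: tip at crop (236,130), brass pin end at (211,125). Top: shank tip at (225,438), near ear (170–205, 405–495). The aim may be off by a few mm, so I'll quantify it before pushing.

Run:
```python
from h import *
s=monitor.get_state(); R=Ro.from_rotvec(s["ee_rot"]).as_matrix(); X=R[:,0]; Y=R[:,2]; g=s["position"]+R[:,1]*.003
f=np.load("top2.npy",allow_pickle=True).item()
def prof(f,c,dirv,o,ch):
    q=np.array([proj(f,c+a*dirv) for a in o],np.float32)
    return cv2.remap(f["pixels"],q[None,:,0],q[None,:,1],cv2.INTER_LINEAR)[0][:,ch].astype(float)
o=np.arange(-.034,.0341,.001)
tail=g+.142*Y
def edges(p):
    d=np.gradient(cv2.GaussianBlur(p[:,None],(1,5),0)[:,0]); return o[np.argmax(d)],o[np.argmin(d)]
for t in(.085,.095,.105,.115): 
    k=abs(o)<.016; p=prof(f,g+t*Y,X,o,0); p=np.where(k,p,np.nan); b=np.nanmin(p); w=np.where(k,np.clip(p-b-.35*(np.nanmax(p)-b),0,None),0); print("shank",t,(w*o).sum()/w.sum()*1000)
for y in(.006,.009,.012,.048,.052):
    p=prof(f,tail+y*Y+[0,0,.0145],X,np.arange(-.03,.0301,.002),1); print("ear",y,p.astype(int).tolist())
# side: perpendicular offset
f=np.load("side2.npy",allow_pickle=True).item()
a=np.array(proj(f,g+.10*Y));b=np.array(proj(f,g+.15*Y)); u=(b-a)/np.linalg.norm(b-a); n=np.array([-u[1],u[0]])
px=f["pixels"].astype(int); print("u",u,"n",n,"brass perp",(np.array([343.7,194.6])-a)@n, "exp tail px",proj(f,tail),"tip",proj(f,g+.13*Y))
e=np.arange(-6,6.1,.5)
for t in(.10,.11,.12,.125):
    c=np.array(proj(f,g+t*Y)); q=(c+e[:,None]*n).astype(np.float32); print(t,cv2.remap(f["pixels"],q[None,:,0],q[None,:,1],cv2.INTER_LINEAR)[0][:,[0,2]].tolist())
print("n per mm: lat",(np.array(proj(f,g+.12*Y+.001*X))-np.array(proj(f,g+.12*Y)))@n,"up",(np.array(proj(f,g+.12*Y+[0,0,.001]))-np.array(proj(f,g+.12*Y)))@n)
for r in range(188,202): print(r,[tuple(px[r,c]-0) [0:3:2] for c in range(338,352)])
```

```text
shank 0.085 2.542910447761224
shank 0.095 2.3355537052456588
shank 0.105 2.476655348047568
shank 0.115 2.5954793452845193
ear 0.006 [108, 105, 102, 96, 91, 96, 103, 108, 112, 110, 109, 110, 111, 110, 111, 112, 109, 111, 111, 108, 112, 112, 111, 109, 109, 104, 94, 84, 80, 77, 75]
ear 0.009 [102, 101, 97, 92, 90, 90, 93, 98, 102, 100, 102, 105, 103, 101, 100, 100, 101, 102, 100, 97, 100, 102, 102, 100, 98, 94, 88, 81, 77, 74, 75]
ear 0.012 [82, 84, 82, 75, 73, 73, 76, 81, 82, 82, 82, 82, 82, 81, 82, 81, 81, 82, 82, 82, 82, 81, 83, 82, 78, 75, 73, 70, 67, 68, 69]
ear 0.048 [122, 116, 110, 104, 101, 109, 118, 128, 134, 135, 135, 134, 133, 134, 134, 134, 135, 136, 136, 135, 134, 134, 136, 135, 129, 120, 106, 95, 87, 84, 85]
ear 0.052 [119, 112, 105, 99, 99, 104, 114, 123, 125, 128, 131, 130, 130, 129, 129, 132, 133, 134, 132, 131, 131, 129, 129, 129, 127, 119, 105, 94, 88, 85, 86]
u [-0.85157489 -0.52423298] n [ 0.52423298 -0.85157489] brass perp -0.7040301597017623 exp tail px (np.float64(344.17368485351955), np.float64(194.0648633415707)) tip (np.float64(347.94129087108615), np.float64(
[... 6836 characters left out ...]
.int64(122), np.int64(119)), (np.int64(117), np.int64(116)), (np.int64(119), np.int64(117)), (np.int64(125), np.int64(113)), (np.int64(135), np.int64(100)), (np.int64(138), np.int64(82)), (np.int64(136), np.int64(86)), (np.int64(134), np.int64(103))]
201 [(np.int64(123), np.int64(121)), (np.int64(122), np.int64(120)), (np.int64(121), np.int64(119)), (np.int64(121), np.int64(119)), (np.int64(122), np.int64(121)), (np.int64(122), np.int64(120)), (np.int64(120), np.int64(120)), (np.int64(120), np.int64(119)), (np.int64(121), np.int64(119)), (np.int64(128), np.int64(121)), (np.int64(141), np.int64(116)), (np.int64(145), np.int64(95)), (np.int64(142), np.int64(74)), (np.int64(135), np.int64(72))]
```

The aim is about 0.7 mm too far in +x and 1.4 mm too high, so I'll correct that and begin pushing.

```bash
python3 -m inch '[[[-1,-0.0013,0.0023,0,0],[-1,-0.0013,0.0023,0.008,0],[-1,-0.0013,0.0023,0.014,0],[-1,-0.0013,0.0023,0.02,0],[-1,-0.0013,0.0023,0.026,0],[-1,-0.0013,0.0023,0.032,0]]]' 60;  python3 -m inch '[[[-1,0,0,0.005,0],[-1,0,0,0.01,0],[-1,0,0,0.015,0],[-1,0,0,0.02,0]]]' 60
python3 - <<'E'
from h import *
plan([.51,-.338,.16],11.3)
E
```

```text
time_s: 8.05
position: [0.5895, -0.1303, 0.1129]
ee_rot: [-1.568, -0.159, 0.155]
wrist_force: [2.4, -18.1, -2.3]
finger_gap: 0.142
time_s: 8.45
position: [0.5868, -0.1179, 0.1127]
ee_rot: [-1.567, -0.157, 0.155]
wrist_force: [2.3, -12.2, -1.6]
finger_gap: 0.14
tool yaw 11.39 down [ 0.002 -0.002 -1.   ] shift [-0.1979 -0.0785 -0.3346] turn 0.003 q [-0.24  0.4   1.99 -0.    0.76 -0.43] t 8.4 F [  2.3 -12.2  -1.6] gap 0.14
```

Pushing with about 12–18 N, as expected. Continue.

```bash
python3 -m inch '[[[-1,0,0,0.008,0],[-1,0,0,0.016,0],[-1,0,0,0.024,0],[-1,0,0,0.032,0],[-1,0,0,0.038,0],[-1,0,0,0.044,0],[-1,0,0,0.05,0],[-1,0,0,0.056,0],[-1,0,0,0.062,0],[-1,0,0,0.068,0]]]' 60; python3 -m inch '[[[-1,0,0,0.005,0],[-1,0,0,0.01,0],[-1,0,0,0.015,0],[-1,0,0,0.02,0],[-1,0,0,0.02,0],[-1,0,0,0.02,0]]]' 60
python3 - <<'E'
from h import *
plan([.51,-.338,.16],11.3)
for c in("side","top"):
    f=grab_frame(c); np.save(c+"3.npy",f,allow_pickle=True)
    print(c,[(np.round(d["point"],3).tolist(),round(d["score"],2)) for d in nets.boxes_of(c,"pin")])
    u,v=map(int,proj(f,[.55,.07,.05])); 
    c0=f["pixels"][v-35:v+35,u-50:u+50]; cv2.imwrite(f"pics/{c}3.png",cv2.resize(c0,None,fx=4,fy=4,interpolation=cv2.INTER_CUBIC))
cv2.imwrite('pics/both3.png',np.vstack([cv2.imread('pics/side3.png'),cv2.imread('pics/top3.png')]))
E
```

```text
time_s: 9.45
position: [0.5778, -0.0766, 0.1121]
ee_rot: [-1.565, -0.155, 0.156]
wrist_force: [-0.5, -0.3, -1.8]
finger_gap: 0.145
time_s: 10.05
position: [0.5756, -0.0652, 0.1121]
ee_rot: [-1.565, -0.156, 0.156]
wrist_force: [0.1, -0.0, -0.7]
finger_gap: 0.139
tool yaw 11.37 down [-0. -0. -1.] shift [-0.1969 -0.0798 -0.4242] turn 0.002 q [-0.15  0.37  2.03 -0.    0.74 -0.35] t 10.1 F [ 0.1 -0.  -0.7] gap 0.139
side [([0.537, 0.091, 0.026], 0.39)]
top [([0.536, 0.127, 0.004], 0.51)]
```

View pics/both3.png

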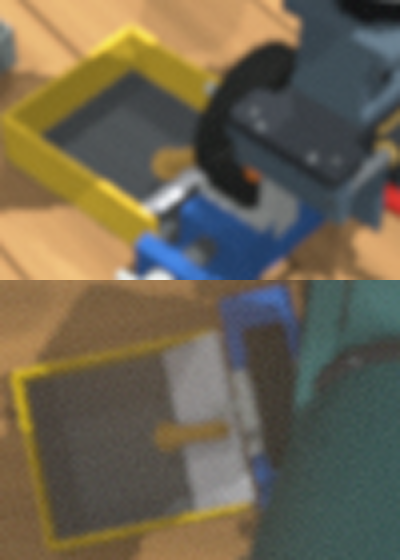

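Pin is out: it lies on the chute with its head at top-crop (165,435), tail (225,430). I'll check whether its origin is low and far enough in, then withdraw the punch.

```bash
python3 -m inch '[[[-1,0,0,-0.06,0],[-1,0,0,-0.12,0],[-1,0,0,-0.17,0],[-1,0,0,-0.2,0],[-1,0,0,-0.2,0],[-1,0,0,-0.2,0],[-1,0,0,-0.2,0]]]' 60
cat > pin.py <<'E'
from h import *
def pin():
  f=grab_frame("top"); W=cloud(f); P=f["pixels"].astype(int)
  m=(P[:,:,2]-P[:,:,0]>35)&(P[:,:,1]-P[:,:,0]<55)&(abs(W[:,:,0]-.54)<.05)&(abs(W[:,:,1]-.105)<.055)&(W[:,:,2]<.12)
  n,l,st,ce=cv2.connectedComponentsWithStats(m.astype(np.uint8)); k=1+np.argmax(st[1:,4]); Q=W[l==k]
  q=Q[np.argsort(Q[:,1])]; print("pin px",st[k].tolist(),"ends",q[:4].mean(0).round(3),q[-4:].mean(0).round(3),"mean",Q.mean(0).round(3),len(Q))
if __name__=="__main__": pin()
E
python3 pin.py
python3 - <<'E'
from h import *
plan([.51,-.338,.16],-14.4)
E
```

```text
time_s: 10.95
position: [0.5989, -0.1818, 0.112]
ee_rot: [-1.565, -0.156, 0.157]
wrist_force: [-1.1, 1.3, -1.0]
finger_gap: 0.139
pin px [273, 185, 19, 8, 102] ends [0.544 0.056 0.058] [0.547 0.11  0.003] mean [0.544 0.085 0.035] 102
tool yaw 11.41 down [-0.  0. -1.] shift [-0.197  -0.0798 -0.2258] turn 0.86 q [-0.33  0.43  1.93  0.    0.78 -0.53] t 11.0 F [-0.8 -0.2 -1.6] gap 0.138
```

Pin is down the chute: its middle is at about z 0.03, within the tray. Return the punch.

```bash
python3 -m inch '[[[-1,0,-0.055,-0.03,0],[-1,-0.197,-0.055,-0.226,0.859],[-1,-0.197,-0.055,-0.226,0.859],[-1,-0.197,-0.055,-0.226,0.859],[-1,-0.197,-0.055,-0.226,0.859],[-1,-0.197,-0.055,-0.226,0.859],[-1,-0.197,-0.055,-0.226,0.859],[-1,-0.197,-0.055,-0.226,0.859]]]' 60
python3 - <<'E'
from h import *
plan([.5103,-.3384,.0477],-14.36)
f=grab_frame("side"); np.save("side4.npy",f,allow_pickle=True)
u,v=map(int,proj(f,[.51,-.338,.1])); cv2.imwrite("pics/s4.png",cv2.resize(f["pixels"][v-75:v+75,u-100:u+100],None,fx=3,fy=3,interpolation=cv2.INTER_CUBIC))
E
```

```text
time_s: 11.8
position: [0.5109, -0.3378, 0.1451]
ee_rot: [-1.562, 0.196, -0.196]
wrist_force: [0.6, 0.3, -1.7]
finger_gap: 0.141
tool yaw -14.28 down [-0.  0. -1.] shift [-0.0007  0.1624 -0.0012] turn 0.003 q [-0.62  0.37  1.95  0.    0.82 -0.37] t 11.8 F [ 0.6  0.3 -1.7] gap 0.141
```

View pics/s4.png

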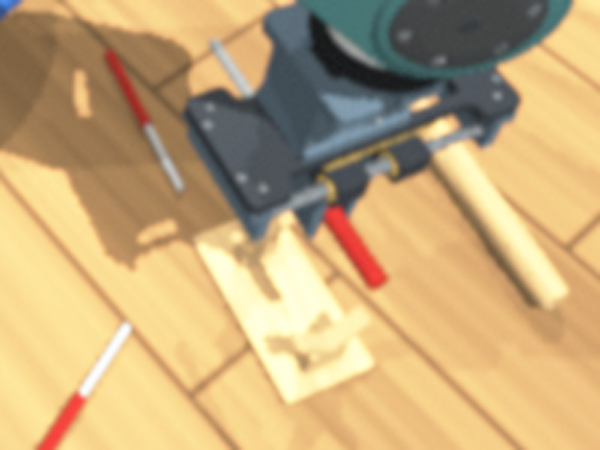

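Punch held level over the rest, tail (375,275), tip (215,45). Lower and release.

```bash
python3 -m inch '[[[-1,-0.0007,0.06,-0.001,0.003],[-1,-0.0007,0.11,-0.001,0.003],[-1,-0.0007,0.14,-0.001,0.003],[-1,-0.0007,0.155,-0.001,0.003],[-1,-0.0007,0.162,-0.001,0.003],[-1,-0.0007,0.162,-0.001,0.003],[0.3,-0.0007,0.162,-0.001,0.003],[0.3,-0.0007,0.162,-0.001,0.003],[0.3,-0.0007,0.162,-0.001,0.003],[0.3,-0.0007,0.162,-0.001,0.003]]]'; python3 -m inch '[[[0.3,0,0,0,0],[0.3,0,0,0,0],[0.3,0,0,0,0],[0.3,0,-0.05,0,0],[0.3,0,-0.12,0,0],[0.3,0,-0.2,0,0],[0.3,0,-0.28,0,0],[0.3,0,-0.35,0,0],[0.3,0,-0.38,0,0],[0.3,0,-0.38,0,0]]]'
python3 - <<'E'
from h import *
# wheel grasp: axle centre + 38 up; grasp is 3 below TCP
plan([.557,.020,.110+.0385+.003+.09],11.3)
f=grab_frame("side"); W=cloud(f); B=f["pixels"].astype(int)
m=(B[:,:,2]>120)&(B[:,:,1]<75)&(B[:,:,0]<80)&(abs(W[:,:,0]-.5)<.1)&(abs(W[:,:,1]+.35)<.15)&(W[:,:,2]>.03)&(W[:,:,2]<.09)
P=W[m]; mm=P.mean(0); d=np.linalg.svd(P-mm,full_matrices=False)[2][0]; d*=np.sign(d[1]); t=(P-mm)@d; print("punch",mm.round(4),d.round(4),t.min(),t.max(),len(P))
E
```

```text
time_s: 12.85
position: [0.5097, -0.3398, 0.0484]
ee_rot: [-1.562, 0.198, -0.199]
wrist_force: [0.2, -0.3, -0.5]
finger_gap: 0.456
time_s: 13.85
position: [0.5106, -0.3404, 0.2792]
ee_rot: [-1.564, 0.195, -0.202]
wrist_force: [0.5, 0.2, 0.7]
finger_gap: 0.649
tool yaw -14.5 down [ 0.004 -0.003 -1.   ] shift [-0.0758  0.0614  0.601 ] turn -0.86 q [-0.63  0.19  1.89 -0.    1.05 -0.37] t 13.8 F [0.5 0.2 0.7] gap 0.649
punch [ 0.5026 -0.3533  0.0503] [2.507e-01 9.681e-01 7.000e-04] -0.049030862827012356 0.05660277445827195 170
```

Punch sits as at the start (within about 1–2 mm). Now go to the wheel with the jaws across its thickness (tool yaw -78.7°).

```bash
python3 -m inch '[[[0.3,-0.04,0,0.3,1],[0.3,-0.04,0,0.3,1],[0.3,-0.04,0,0.3,1],[0.3,-0.04,0,0.3,1],[0.3,-0.04,0,0.3,1]]]'
python3 - <<'E'
from h import *
plan([.559,.0195,.25],-78.7)
E
```

```text
time_s: 14.4
position: [0.5307, -0.1557, 0.274]
ee_rot: [-1.484, 0.61, -0.605]
wrist_force: [-0.1, 0.0, 0.6]
finger_gap: 0.653
tool yaw -44.52 down [-0.003  0.001 -1.   ] shift [-0.1711  0.0403  0.2413] turn 1.139 q [-0.33  0.1   2.01  0.    1.04  0.45] t 14.4 F [-0.1  0.   0.6] gap 0.653
```

```bash
python3 -m inch '[[[0.3,-0.171,0.04,0.241,1],[0.3,-0.171,0.04,0.241,1],[0.3,-0.171,0.04,0.241,1],[0.3,-0.171,0.04,0.241,1],[0.3,-0.171,0.04,0.241,1],[0.3,-0.171,0.04,0.241,1]]]'; python3 -m inch '[[[0.3,0,0,0,0.14],[0.3,0,0,0,0.14],[0.3,0,0,0,0.14]]]';python3 - <<'E'
from h import *
plan([.559,.0195,.1515],-78.7)
f=grab_frame("side"); u,v=map(int,proj(f,[.559,.02,.16])); cv2.imwrite("pics/s5.png",cv2.resize(f["pixels"][v-50:v+50,u-60:u+60],None,fx=4,fy=4,interpolation=cv2.INTER_CUBIC))
E
python3 pin.py
```

```text
time_s: 15.0
position: [0.559, 0.0158, 0.2505]
ee_rot: [-1.328, 1.007, -1.004]
wrist_force: [-0.1, -0.0, 0.3]
finger_gap: 0.65
time_s: 15.3
position: [0.5594, 0.0146, 0.2516]
ee_rot: [-1.297, 1.062, -1.061]
wrist_force: [1.2, -0.4, 0.3]
finger_gap: 0.653
tool yaw -78.61 down [-0. -0. -1.] shift [-0.0082  0.1669  0.001 ] turn 0.003 q [-0.02  0.14  2.01 -0.    0.99  1.36] t 15.3 F [ 1.2 -0.4  0.3] gap 0.653Traceback (most recent call last):
  File "pin.py", line 7, in <module>
    if __name__=="__main__": pin()
                             ~~~^^
  File "pin.py", line 5, in pin
    n,l,st,ce=cv2.connectedComponentsWithStats(m.astype(np.uint8)); k=1+np.argmax(st[1:,4]); Q=W[l==k]
                                                                        ~~~~~~~~~^^^^^^^^^^
    return _wrapfunc(a, 'argmax', axis=axis, out=out, **kwds)
    return bound(*args, **kwds)
ValueError: attempt to get argmax of an empty sequence
```

View pics/s5.png

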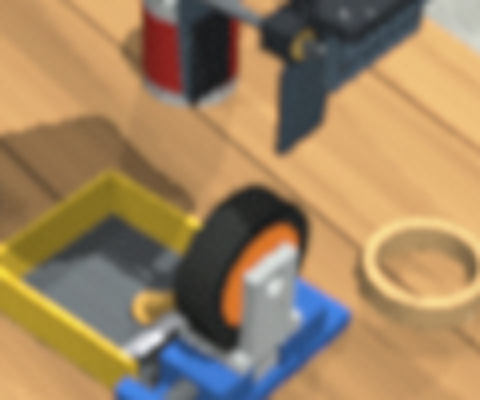

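Wheel still stands in the fork (crop (240,270)), bore empty, pin head in the tray (150,305), fingers above. Descend and pinch.

```bash
python3 -m inch '[[[0.3,-0.008,0.06,0.001,0],[0.3,-0.008,0.12,0.001,0],[0.3,-0.008,0.155,0.001,0],[0.3,-0.008,0.167,0.001,0],[0.3,-0.008,0.167,0.001,0],[-1,-0.008,0.167,0.001,0],[-1,-0.008,0.167,0.001,0],[-1,-0.008,0.167,0.001,0],[-1,-0.008,0.167,0.001,0],[-1,-0.008,0.167,0.001,0]]]' 30; python3 -m inch '[[[-1,0,0,0,0],[-1,0,0,0,0],[-1,0,0,0,0],[-1,0,0,0,0],[-1,0,0,0,0]]]' 40
```

```text
time_s: 16.4
position: [0.5596, 0.0205, 0.1524]
ee_rot: [-1.296, 1.062, -1.063]
wrist_force: [-1.2, -1.4, 6.0]
finger_gap: 0.329
time_s: 16.9
position: [0.5597, 0.0205, 0.1524]
ee_rot: [-1.296, 1.062, -1.063]
wrist_force: [-1.8, -2.0, 6.3]
finger_gap: 0.328
```

Gap 30 mm, so the wheel is gripped. Lift it.

```bash
python3 -m inch '[[[-1,0,-0.02,0,0],[-1,0,-0.05,0,0],[-1,0,-0.09,0,0],[-1,0,-0.14,0,0],[-1,0,-0.19,0,0],[-1,0,-0.23,0,0],[-1,0,-0.25,0,0],[-1,0,-0.25,0,0],[-1,0,-0.25,0,0]]]'
python3 - <<'E'
from h import *
f=np.load("top0.npy",allow_pickle=True).item(); W=cloud(f)
m=(abs(W[:,:,0]-.433)<.12)&(abs(W[:,:,1]-.34)<.12)&(W[:,:,2]>.02)&(W[:,:,2]<.05)
r=cv2.minAreaRect(W[m][:,:2].astype(np.float32)); print("tray",r)
d,t=plan([*r[0],.27],None)
E
```

```text
time_s: 17.8
position: [0.5587, 0.0206, 0.3008]
ee_rot: [-1.297, 1.064, -1.062]
wrist_force: [0.6, 0.1, -3.0]
finger_gap: 0.326
tray ((0.43152692914009094, 0.3308781385421753), (0.16007284820079803, 0.16209594905376434), 8.337620735168457)
tool yaw -78.7 down [-0.001  0.    -1.   ] shift [-0.5487  0.0516 -0.1064] turn 0 q [-0.    0.08  1.98  0.    1.08  1.37] t 17.8 F [ 0.6  0.1 -3. ] gap 0.326
```

```bash
python3 -m inch '[[[-1,-0.549,0.05,-0.106,0],[-1,-0.549,0.05,-0.106,0],[-1,-0.549,0.05,-0.106,0],[-1,-0.549,0.05,-0.106,0],[-1,-0.549,0.05,-0.106,0],[-1,-0.549,0.05,-0.106,0],[-1,-0.549,0.05,-0.106,0],[-1,-0.549,0.05,-0.106,0],[-1,-0.549,0.05,-0.106,0],[-1,-0.549,0.05,-0.106,0]]]'
python3 - <<'E'
from h import *
plan([.4315,.331,.099],-81.7)
f=grab_frame("side"); u,v=map(int,proj(f,[.4315,.331,.1])); cv2.imwrite("pics/s6.png",cv2.resize(f["pixels"][max(v-70,0):v+60,max(u-80,0):u+120],None,fx=3,fy=3,interpolation=cv2.INTER_CUBIC))
E
```

```text
time_s: 18.8
position: [0.4322, 0.3303, 0.2709]
ee_rot: [-1.297, 1.063, -1.063]
wrist_force: [-0.6, 0.3, -2.9]
finger_gap: 0.324
tool yaw -78.72 down [-0.001 -0.001 -1.   ] shift [-0.0016  0.2864 -0.0006] turn 0.099 q [ 0.61  0.09  2.03 -0.    1.03  1.98] t 18.8 F [-0.6  0.3 -2.9] gap 0.324
```

View pics/s6.png

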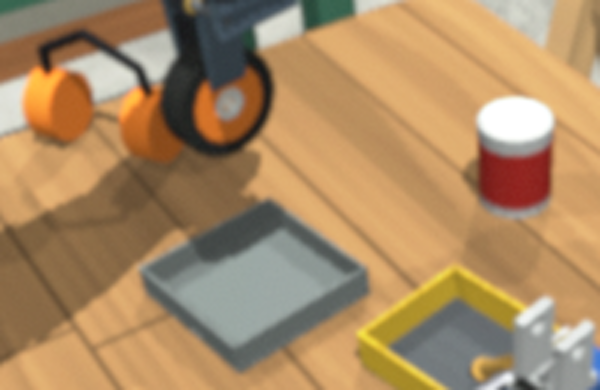

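Wheel hangs over the grey tray; fork is empty and the pin's head is seen in the yellow tray (490,365). Lower.

```bash
python3 -m inch '[[[-1,-0.0016,0.07,0,0.1],[-1,-0.0016,0.14,0,0.1],[-1,-0.0016,0.2,0,0.1],[-1,-0.0016,0.25,0,0.1],[-1,-0.0016,0.27,0,0.1],[-1,-0.0016,0.28,0,0.1],[-1,-0.0016,0.284,0,0.1],[-1,-0.0016,0.284,0,0.1],[-1,-0.0016,0.284,0,0.1]]]'
```

```text
time_s: 19.75
position: [0.4328, 0.3324, 0.1025]
ee_rot: [-1.272, 1.101, -1.102]
wrist_force: [-0.2, 0.2, -2.9]
finger_gap: 0.326
```

Not in contact yet (−2.9 N). Go down in small steps.

```bash
python3 -m inch '[[[-1,0,0.003,0,0],[-1,0,0.006,0,0],[-1,0,0.006,0,0],[-1,0,0.006,0,0]]]'; python3 -m inch '[[[-1,0,0.003,0,0],[-1,0,0.003,0,0]]]'
```

```text
time_s: 20.15
position: [0.4321, 0.332, 0.0977]
ee_rot: [-1.274, 1.102, -1.102]
wrist_force: [-0.9, 0.2, -3.0]
finger_gap: 0.325
time_s: 20.35
position: [0.4325, 0.3322, 0.0968]
ee_rot: [-1.274, 1.102, -1.102]
wrist_force: [-3.7, -4.5, 13.5]
finger_gap: 0.325
```

```bash
python3 -m inch '[[[-1,0,-0.001,0,0],[0.3,0,-0.001,0,0],[0.3,0,-0.001,0,0],[0.3,0,-0.001,0,0],[0.3,0,-0.001,0,0],[0.3,0,-0.001,0,0],[0.3,0,-0.001,0,0],[0.3,0,-0.001,0,0]]]'; python3 -m inch '[[[0.3,0,-0.05,0,0],[0.3,0,-0.12,0,0],[0.3,0,-0.2,0,0],[0.3,0,-0.28,0,0],[0.3,0,-0.35,0,0],[0.3,0,-0.35,0,0],[0.3,0,-0.35,0,0],[0.3,0,-0.35,0,0],[0.3,0,-0.35,0,0],[0.3,0,-0.35,0,0]]]'
python3 - <<'E'
from h import *
f=grab_frame("side"); np.save("side7.npy",f,allow_pickle=True); cv2.imwrite("pics/s7.png",f["pixels"])
for q in("wheel","punch","pin"): print(q,[(np.round(d["point"],3).tolist(),round(d["score"],2)) for d in nets.boxes_of("side",q)])
W=cloud(f); a=W[(abs(W[:,:,0]-.4315)<.09)&(abs(W[:,:,1]-.331)<.09)&(W[:,:,2]>.045)&(W[:,:,2]<.13)]; print("wheel pts",len(a),a.min(0),a.max(0))
E
python3 pin.py
```

```text
time_s: 21.15
position: [0.4321, 0.3321, 0.0965]
ee_rot: [-1.274, 1.102, -1.102]
wrist_force: [-0.7, -0.8, -0.5]
finger_gap: 0.649
time_s: 22.15
position: [0.4318, 0.3318, 0.3054]
ee_rot: [-1.276, 1.103, -1.102]
wrist_force: [-0.1, -0.9, 0.4]
finger_gap: 0.653
wheel [([0.424, 0.318, 0.061], 0.93)]
punch [([0.51, -0.333, 0.047], 0.81), ([0.331, -0.319, 0.008], 0.51), ([0.53, -0.162, 0.01], 0.51)]
pin [([0.538, 0.083, 0.038], 0.46)]
wheel pts 626 [0.37898703 0.30687172 0.04511308] [0.48006358 0.34833656 0.10356158]
pin px [273, 185, 19, 8, 87] ends [0.546 0.056 0.058] [0.546 0.108 0.011] mean [0.544 0.082 0.037] 87
```

View pics/s7.png

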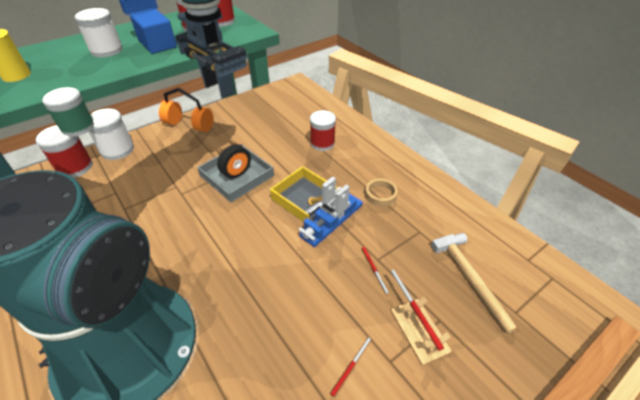

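Wheel stands in the grey tray (235,160), punch lies in its rest (415,310), pin is in the yellow tray, and the tin, tape and hammer have not moved. Hand in.

```bash
python3 -c "
from h import *
print(bot.close_job())"
```

```text
the job is handed in; nothing more can be done
None
```

I pushed the pin out with the punch from its plain end, put the punch back in its rest and put the wheel in the grey tray. I then handed the job in at about 22 s; it gave no verdict. The wrist force was about 18 N at first and 12 N further on. The gripper never went near the pin.

**Last checks:**
- **Pin:** it did not slide flat. It lies down the chute with its head on the tray floor. Its origin is about 40 mm from the tray's centre along y (limit 72) and about 30 mm up (limit 45).
- **Wheel:** it stands in the grey tray within a few mm of the tray's centre, its own centre about 54 mm up.
- **Punch:** it lies within about 2 mm of where it started in the rest, tip the right way.
- **Bystanders:** the paint tin, hammer and tape roll look unmoved in the last side picture; I did not measure them.
- **Robot:** the gripper was open and clear of everything when I handed in.

**Disagreements:**
- The side and top cameras differed by 1–2 mm. I aimed the punch by measuring it relative to the fork within the same picture.
- One pin check from the top camera found nothing while the arm was over the fork. Repeated with the arm clear, it gave the same pin position as before.

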